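# Line up the seed pots by height on the display strip

## Robot

A 6-joint arm with a two-finger parallel gripper is mounted at the origin on the work surface. World frame = base frame: x ahead of the robot, y to its left, z up, the work surface at z = 0. Lengths are in m, angles in degrees, forces in N, time in s.
With the tool pointing down it reaches from about 0.3 to 0.95 m from the base axis. Payload 3.1 kg.
Tool frame: the origin (TCP) lies at the very end of the fingers, on their centre line; the grasp point (between the pads) lies 19 mm behind it (arm.grasp_offset is the z of the grasp point in the tool frame, in m); z points along the fingers, y is the line along which they close (so a half turn about z gives the same grasp; the last joint's range is limited). The gripper opens to 85 mm and grips with 20 to 120 N. Pads are 22 mm wide; open, the fingers measure 114 mm over their backs; the gripper's body (76 mm by 85 mm) begins 54 mm behind the grasp point. The pads swing forward as they close: fully open they stand 13 mm farther back than shut.
Start: joints at [-3.994, 17.653, 93.61, -0, 68.738, -3.994], TCP at [0.625, -0, 0.231] pointing down, gripper open.
Joint ranges: [-175.34, 175.34], [-45.06, 112.39], [2.9, 150.54], [-68.45, 248.45], [3.09, 151.38], [-168.51, 168.51]. Speed limits (degrees/s): [159.86, 159.86, 180, 180, 180, 180].

## Interface

Orientations are given as a 3x3 rotation matrix whose columns are the frame's x, y, z axes.
In Python, from plant import arm gives the robot as it stands.
- The arm moves only by the tool jog_arm, never from a script. Its argument "rows" is a list of rows, each an object with "linear": the shift along the tool's x, y, z in m, a list of three; "turn": the turn about the tool's z in degrees. In form: [{"linear": [tx, ty, tz], "turn": turn}, ...]. A call has 1 to 12 rows; each row is the pose to reach, as a shift and turn from the pose commanded when the call began, along the tool's axes at that moment; what a row does not reach only later rows make up. A row lasts 1/10 s, in which the tool goes at most 50 mm and 8.59 degrees, less where a joint would pass 70% of its speed; a pose out of reach is approached as far as the arm can. A call with a gripper value outside its range is refused whole. "fingers" is the opening in per cent of the stroke, from 0 (shut) to 100 (fully open), set as the call begins (left out, the last holds). The fingers move at their own pace and stop on an object; "force" is the grip in N (left out, the last holds). Time passes only in rows, so rows that repeat a pose let the fingers close. It gives the time, the measured TCP pose, the force, the opening and the grip force at its end, in the units of the state.
- arm.observe(): the state, without advancing time (a new reading comes with each control period).
- arm.camera(name): name is "scene" or "side" or "wrist"; returns the picture (420x560x3 uint8, red, green, blue); there is no depth.
- arm.calibration(name): a dict with "mtx" (3x3 intrinsics, pixels), "rvec" (rotation vector, rad) and "tvec" (3), from world to camera coordinates, as OpenCV has them; the wrist camera has in their place "mount" (4x4, takes a point from camera to tool coordinates, whose origin is the TCP and whose axes are the flange's). Camera axes: x right, y down, z forward; pixel columns grow to the right and rows downward; lengths in m; the calibration is good to about 2 mm. The wrist camera is an equidistant fisheye: a pixel r from the principal point sees the ray r / f radians off the axis. A picture is of the moment at which its call begins: read the wrist's pose just before it. calibration takes no time and is no camera call.
- arm.finish_job(): hands the job in; it is judged then, once.
The state is a dict: "t": time; "qpos": joint angles; "qd": joint speeds; "joint_torque": joint torques, N m; "tool_pos": TCP position; "ee_rot": TCP orientation; "force": force on the tool from outside, world axes, zero at the start; "wrist_torque": the same for the moment, N m; "width": opening from 0.0 (shut) to 1.0 (fully open); "finger_force": force on a finger pad.
Only numpy, scipy, OpenCV 4.12 (cv2) and the standard library are available. Lean on these libraries where they do the work, as an engineer would, in place of code of your own. Each camera call takes 0.05 s, during which the arm holds its last target. There are 200 camera calls.

## Task

Get the sprouting demonstration ready: stand the four seed pots upright on the four ring marks of the grey strip, one centred on each mark, in order of height, with the tallest next to the green peg and the shortest next to the white peg. Set each pot down rather than dropping it, knock none over, let go of them all, and leave the bottle and the small cup where they are.

Things in the scene. Friction and masses are not known exactly. Their poses are not given: they have to be found in the camera images.
- pot_orange: Sealed seed pot, upright loose cylinder 110 mm tall, white plastic body 50 mm in diameter with a band and an 18 mm high screw lid (52 mm diameter, flush with the top) in orange; about 120 g, up to 40 % more or less. It starts standing on the table. Origin: centre of its underside, z up; its yaw means nothing.
- pot_blue: Sealed seed pot, upright loose cylinder 90 mm tall, white plastic body 50 mm in diameter with a band and an 18 mm high screw lid (52 mm diameter, flush with the top) in blue; about 100 g, up to 40 % more or less. It starts standing on the table. Origin: centre of its underside, z up; its yaw means nothing.
- pot_yellow: Sealed seed pot, upright loose cylinder 70 mm tall, white plastic body 50 mm in diameter with a band and an 18 mm high screw lid (52 mm diameter, flush with the top) in yellow; about 80 g, up to 40 % more or less. It starts standing on the table. Origin: centre of its underside, z up; its yaw means nothing.
- pot_pink: Sealed seed pot, upright loose cylinder 50 mm tall, white plastic body 50 mm in diameter with a band and an 18 mm high screw lid (52 mm diameter, flush with the top) in pink; about 60 g, up to 40 % more or less. It starts standing on the table. Origin: centre of its underside, z up; its yaw means nothing.
- mark_a: Dark ring mark (64 mm across, 5 mm ring, white inside with a dark dot in the middle), one of four printed in a row on a fixed light grey strip 440 x 90 x 6 mm; the one at the strip's right-hand end as seen from the robot (-y end). Neighbouring marks are 88 mm apart. Origin: its centre on the strip's upper face, 6 mm above the table; y runs along the strip to the left, x across it, z up. The strip is turned by up to about 17 degrees.
- mark_b: Dark ring mark (64 mm across, 5 mm ring, white inside with a dark dot in the middle), one of four printed in a row on a fixed light grey strip 440 x 90 x 6 mm; the second from the right-hand (-y) end. Neighbouring marks are 88 mm apart. Origin: its centre on the strip's upper face, 6 mm above the table; y runs along the strip to the left, x across it, z up. The strip is turned by up to about 17 degrees.
- mark_c: Dark ring mark (64 mm across, 5 mm ring, white inside with a dark dot in the middle), one of four printed in a row on a fixed light grey strip 440 x 90 x 6 mm; the third from the right-hand end, so second from the left. Neighbouring marks are 88 mm apart. Origin: its centre on the strip's upper face, 6 mm above the table; y runs along the strip to the left, x across it, z up. The strip is turned by up to about 17 degrees.
- mark_d: Dark ring mark (64 mm across, 5 mm ring, white inside with a dark dot in the middle), one of four printed in a row on a fixed light grey strip 440 x 90 x 6 mm; the one at the left-hand (+y) end. Neighbouring marks are 88 mm apart. Origin: its centre on the strip's upper face, 6 mm above the table; y runs along the strip to the left, x across it, z up. The strip is turned by up to about 17 degrees.
- end_green: Fixed bright green plastic peg, 30 mm in diameter and 20 mm high, standing on the strip beyond its last mark, 66 mm from that mark's centre: it shows the end where the tallest pot goes. A like peg in white stands at the other end; which end is green changes from start to start. Origin: centre of its underside, on the strip's upper face.
- bottle: Clear to milky plastic bottle with a blue cap, 64 mm in diameter, 200 mm tall, loose, left of the strip; a bystander. Origin: centre of its underside.
- net_cup: Small, thin-walled, white open cup, 64 mm across the rim, 40 mm tall, loose, right of the strip; a bystander. Origin: centre of its underside.

How it is judged (in metres and radians):
At the end, for the whole second after the job is handed in: All four pots stand upright (within 0.1 rad) and at rest on the strip, each within 14 mm of the centre of its own mark and its foot within 4 mm of the strip's upper face: from the green peg's end to the white peg's end orange (110 mm), blue (90), yellow (70), pink (50) (angle between each of pot_orange, pot_blue, pot_yellow, pot_pink's own z axis and vertical below 0.1 rad and linear speed of each of pot_orange, pot_blue, pot_yellow, pot_pink below 0.02 m/s and angular speed of each of pot_orange, pot_blue, pot_yellow, pot_pink below 0.2 rad/s and ((horizontal distance between end_green and mark_a below 0.1 m and horizontal distance between pot_orange and mark_a below 0.014 m and z of pot_orange in the frame of mark_a between -0.004 and 0.004 m and horizontal distance between pot_blue and mark_b below 0.014 m and z of pot_blue in the frame of mark_b between -0.004 and 0.004 m and horizontal distance between pot_yellow and mark_c below 0.014 m and z of pot_yellow in the frame of mark_c between -0.004 and 0.004 m and horizontal distance between pot_pink and mark_d below 0.014 m and z of pot_pink in the frame of mark_d between -0.004 and 0.004 m) or (horizontal distance between end_green and mark_d below 0.1 m and horizontal distance between pot_orange and mark_d below 0.014 m and z of pot_orange in the frame of mark_d between -0.004 and 0.004 m and horizontal distance between pot_blue and mark_c below 0.014 m and z of pot_blue in the frame of mark_c between -0.004 and 0.004 m and horizontal distance between pot_yellow and mark_b below 0.014 m and z of pot_yellow in the frame of mark_b between -0.004 and 0.004 m and horizontal distance between pot_pink and mark_a below 0.014 m and z of pot_pink in the frame of mark_a between -0.004 and 0.004 m))); the robot touches nothing.
It fails at once if a bystander (bottle or cup) is moved by more than 20 mm (distance of any of bottle, net_cup from where it was at the start of the episode above 0.02 m or angle between bottle's own z axis and vertical above 0.5 rad).
It fails at once if a pot is knocked over (tilted by more than 0.6 rad) (angle between any of pot_orange, pot_blue, pot_yellow, pot_pink's own z axis and vertical above 0.6 rad).
It fails at once if a pot is dropped or thrown: it moves faster than 0.6 m/s with no finger on it (a fall of some 20 mm) ((linear speed of pot_orange above 0.6 m/s and contact force between the fingers and pot_orange below 0.05 N) or (linear speed of pot_blue above 0.6 m/s and contact force between the fingers and pot_blue below 0.05 N) or (linear speed of pot_yellow above 0.6 m/s and contact force between the fingers and pot_yellow below 0.05 N) or (linear speed of pot_pink above 0.6 m/s and contact force between the fingers and pot_pink below 0.05 N)).
It also fails if it takes over 120 s, if anything falls off the work surface, if the arm or the gripper's body presses on something with over 40 N, if the wrist force passes 120 N, or if a joint passes its speed limit or range.

## Working session

There is one attempt and no reset: what is moved stays moved. The work goes in short steps, Python scripts to look and compute and a tool call to move; the robot and the scene stay as the last step left them, time stands still between calls to the robot, and variables do not carry over. Pictures are saved under pics/ and viewed, at most 14 in all, crops included, and the job is handed in when it is done.

Besides the shell and the picture viewer there is one more tool, called in YAML: its name, and indented under it one key for each argument. jog_arm: Moves the arm, as the interface text tells. Its arguments: {"type":"object","properties":{"rows":{"type":"array","items":{"type":"object","properties":{"linear":{"type":"array","items":{"type":"number"}},"turn":{"type":"number"}}}},"fingers":{"type":"number"},"force":{"type":"number"}},"required":["rows"]}

```bash
ls; mkdir -p pics; python3 - <<'E'
from plant import arm
import cv2,numpy as np
for n in("scene","side"):
    cv2.imwrite(f"pics/{n}0.png",arm.camera(n)[:,:,::-1]); 
    c=arm.calibration(n); R=cv2.Rodrigues(np.array(c["rvec"],float))[0]; print(n,(-R.T@np.array(c["tvec"]).ravel()).round(3),np.array(c["mtx"]).round(1).tolist())
s=arm.observe();print(s["t"],np.round(s["tool_pos"],4),np.round(s["ee_rot"],3),s["width"]);print(arm.calibration("wrist"),arm.grasp_offset)
E
```

```text
pics
scene [ 1.152 -0.332  0.613] [[407.9, 0.0, 275.0], [0.0, 407.9, 212.6], [0.0, 0.0, 1.0]]
side [0.31  0.768 0.611] [[380.8, 0.0, 277.4], [0.0, 380.8, 208.1], [0.0, 0.0, 1.0]]
0.1 [0.6243 0.     0.2302] [[-0.     1.    -0.002]
 [ 1.     0.     0.   ]
 [ 0.    -0.002 -1.   ]] 1.0013751285814902
{'mtx': array([[325.1922621 ,   0.        , 279.2201439 ],
       [  0.        , 325.1922621 , 207.72636025],
       [  0.        ,   0.        ,   1.        ]]), 'mount': array([[-3.20540449e-04, -9.46434822e-01, -3.22894759e-01,
         8.26110128e-02],
       [ 9.99999769e-01, -1.10040956e-04, -6.70168148e-04,
        -9.38672326e-04],
       [ 5.98738824e-04, -3.22894899e-01,  9.46434639e-01,
        -1.43632180e-01],
       [ 0.00000000e+00,  0.00000000e+00,  0.00000000e+00,
         1.00000000e+00]])} -0.0187
```

View pics/scene0.png

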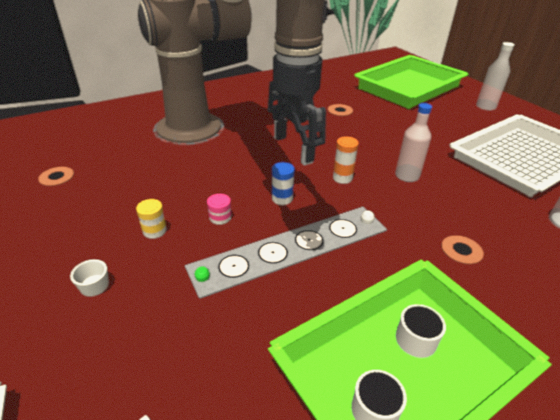

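View pics/side0.png

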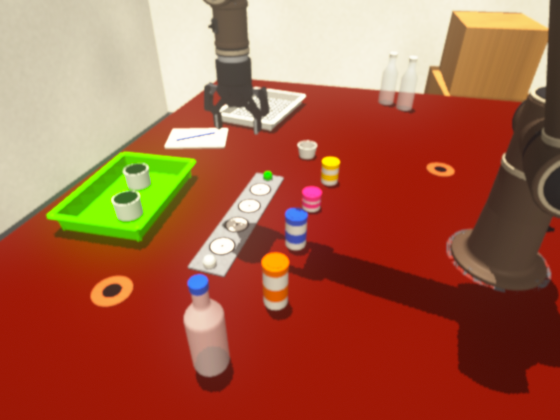

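The scene camera faces the robot, so the green peg (202,273) is at the -y end next to mark_a. The order is therefore orange on a, blue on b, yellow on c and pink on d. Lids are at (347,145), (283,170), (150,207) and (219,202); discs are at about (234,266), (273,253), (309,240) and (343,228). The side view agrees.

```bash
cat > h.py <<'E'
import cv2,numpy as np
from plant import arm
HUE={"orange":(8,19,.110),"blue":(105,125,.090),"yellow":(22,34,.070),"pink":(150,176,.050),"green":(50,75,.026)}
def ray(n,uv,pose=None):
    c=arm.calibration(n);K=np.array(c["mtx"],float)
    if n=="wrist":
        p,R=pose;M=np.array(c["mount"]);d=np.array(uv,float)-K[:2,2];r=np.hypot(*d);th=r/K[0,0]
        v=np.array([*(d/max(r,1e-9)*np.sin(th)),np.cos(th)])
        return p+R@M[:3,3],R@M[:3,:3]@v
    R=cv2.Rodrigues(np.array(c["rvec"],float))[0];v=np.append((np.array(uv,float)-K[:2,2])/K[0,0],1)
    return -R.T@np.array(c["tvec"],float).ravel(),R.T@v
def onz(n,uv,z,pose=None):
    o,v=ray(n,uv,pose);return (o+v*(z-o[2])/v[2])[:2]
def blobs(mask,amin):
    k,l,s,c=cv2.connectedComponentsWithStats(mask.astype(np.uint8))
    return [(s[i],c[i]) for i in range(1,k) if s[i][4]>=amin]
def colour(img,n,smin=110):
    h=cv2.cvtColor(img,cv2.COLOR_RGB2HSV);a,b,_=HUE[n]
    return (h[...,0]>=a)&(h[...,0]<=b)&(h[...,1]>smin)&(h[...,2]>70)
E
python3 - <<'E'
from h import *
for n in("scene","side"):
    im=cv2.imread(f"pics/{n}0.png")[:,:,::-1].copy()
    for c in HUE:
        print(n,c,[(b[0].tolist(),b[1].round(1).tolist(),onz(n,b[1],HUE[c][2]-(.009 if c!="green" else .01)).round(4).tolist()) for b in blobs(colour(im,c),40) if b[0][4]<900])
    h=cv2.cvtColor(im,cv2.COLOR_RGB2HSV)
    w=(h[...,1]<60)&(h[...,2]>175)
    for b in blobs(w,60):
        if b[0][4]<900:
            x,y,ww,hh,a=b[0]
            print(n,"white",b[0].tolist(),onz(n,(x+ww/2-.5,y+hh/2-.5),.006).round(4))
E
```

```text
scene orange [([328, 104, 25, 12, 216], [339.9, 109.5], [0.2862, 0.3669]), ([336, 136, 23, 17, 317], [347.0, 143.9], [0.4553, 0.2658]), ([333, 160, 22, 16, 232], [343.5, 168.8], [0.5435, 0.1903]), ([38, 166, 36, 20, 436], [55.5, 175.8], [0.2687, -0.3888]), ([135, 198, 29, 20, 68], [147.5, 204.9], [0.4655, -0.2391]), ([441, 236, 43, 28, 749], [462.3, 249.5], [0.8581, 0.2221])]
scene blue [([419, 103, 13, 10, 110], [424.4, 107.5], [0.3598, 0.6306]), ([272, 162, 23, 18, 327], [282.8, 170.4], [0.4582, 0.0797]), ([272, 187, 20, 11, 148], [281.7, 192.6], [0.5332, 0.034])]
scene yellow [([137, 199, 25, 20, 383], [149.0, 208.6], [0.4262, -0.2327]), ([142, 222, 23, 11, 101], [153.8, 227.7], [0.4919, -0.2411])]
scene pink [([206, 193, 25, 20, 409], [218.4, 202.6], [0.4521, -0.0845]), ([208, 211, 24, 10, 101], [219.8, 216.4], [0.4991, -0.101])]
scene green [([195, 266, 15, 16, 174], [201.6, 273.7], [0.6147, -0.1901])]
scene white [350, 0, 5, 53, 205] [-0.6804  1.1605]
scene white [359, 0, 4, 41, 82] [-0.7563  1.2774]
scene white [343, 15, 7, 29, 62] [-0.6489  1.0973]
scene white [321, 16, 28, 4
[... 1833 characters left out ...]
[186, 273, 24, 22, 54], [197.3, 281.2], [0.6154, 0.2917])]
side green [([263, 172, 9, 8, 57], [267.3, 175.7], [0.6135, -0.1851]), ([115, 192, 21, 11, 157], [125.0, 197.2], [0.9632, 0.0338])]
side white [530, 47, 18, 49, 369] [-0.4807 -1.6625]
side white [220, 104, 34, 22, 475] [ 0.8871 -0.6408]
side white [298, 141, 18, 17, 224] [ 0.5401 -0.4112]
side white [124, 167, 24, 21, 286] [ 1.0081 -0.0846]
side white [112, 196, 27, 23, 323] [0.9459 0.0636]
side white [287, 226, 19, 9, 125] [0.4705 0.0348]
side white [287, 243, 17, 7, 69] [0.4585 0.0947]
side white [264, 276, 23, 14, 220] [0.472 0.221]
side white [265, 301, 21, 8, 98] [0.4554 0.2785]
side white [185, 307, 31, 23, 516] [0.5867 0.35  ]
```

```bash
python3 - <<'E'
from h import *
for z in (.18,.19): print(onz("scene",(424.4,107.5),z),onz("side",(197.7,284.2),z))
E
```

```text
[0.50734109 0.45147138] [0.53784463 0.41342045]
[0.52223789 0.43336947] [0.53257226 0.42164754]
```

jog_arm:
  rows:
    - {"linear": [0.03,-0.02,0]}
    - {"linear": [0.07,-0.05,0]}
    - {"linear": [0.11,-0.08,0]}
    - {"linear": [0.15,-0.11,0]}
    - {"linear": [0.19,-0.14,0]}
    - {"linear": [0.23,-0.16,0]}
    - {"linear": [0.26,-0.168,0]}
    - {"linear": [0.267,-0.168,0]}
    - {"linear": [0.267,-0.168,0]}
    - {"linear": [0.267,-0.168,0]}
  fingers: 100
  force: 30

```text
schema error: expected keys linear, turn
```

jog_arm:
  rows:
    - {"linear": [0.03,-0.02,0],"turn": 0}
    - {"linear": [0.07,-0.05,0],"turn": 0}
    - {"linear": [0.11,-0.08,0],"turn": 0}
    - {"linear": [0.15,-0.11,0],"turn": 0}
    - {"linear": [0.19,-0.14,0],"turn": 0}
    - {"linear": [0.23,-0.16,0],"turn": 0}
    - {"linear": [0.26,-0.168,0],"turn": 0}
    - {"linear": [0.267,-0.168,0],"turn": 0}
    - {"linear": [0.267,-0.168,0],"turn": 0}
    - {"linear": [0.267,-0.168,0],"turn": 0}
  fingers: 100
  force: 30

```text
t: 1.1
tool_pos: [0.4572, 0.2661, 0.2309]
ee_rot: [[0.0, 1.0, -0.0], [1.0, -0.0, -0.001], [-0.001, -0.0, -1.0]]
force: [0.3, -0.2, -0.5]
width: 1.001
finger_force: 0.0
```

```bash
cat > w.py <<'E'
import sys
from h import *
def wrist(tag):
    s=arm.observe();pose=(np.array(s["tool_pos"]),np.array(s["ee_rot"]).reshape(3,3))
    im=arm.camera("wrist");cv2.imwrite(f"pics/{tag}.png",im[:,:,::-1])
    print("t",s["t"],"tcp",pose[0].round(4),"w",round(s["width"],3),"F",np.round(s["force"],1),"ff",s["finger_force"])
    return im,pose
def lid(im,pose,c):
    return [(b[0].tolist(),onz("wrist",b[1],HUE[c][2]-(.009 if c!="green" else .01),pose).round(4).tolist()) for b in blobs(colour(im,c),250)]
if __name__=="__main__":
    im,p=wrist(sys.argv[1])
    for c in HUE: print(c,lid(im,p,c))
E
python3 w.py w1
```

```text
t 1.1 tcp [0.4572 0.2661 0.2309] w 1.001 F [ 0.3 -0.2 -0.5] ff 0.0
orange [([15, 0, 43, 41, 570], [0.2148, 0.4581]), ([253, 158, 57, 42, 520], [0.4573, 0.2875])]
blue [([386, 0, 42, 10, 294], [0.5737, 0.4488]), ([265, 300, 38, 21, 426], [0.4603, 0.1306]), ([262, 325, 44, 40, 1386], [0.4613, 0.0752])]
yellow [([253, 185, 52, 47, 793], [0.4484, 0.2332])]
pink []
green [([493, 234, 67, 116, 1200], [0.8414, 0.0919]), ([508, 351, 52, 35, 706], [1.0214, -0.1569])]
```

View pics/w1.png

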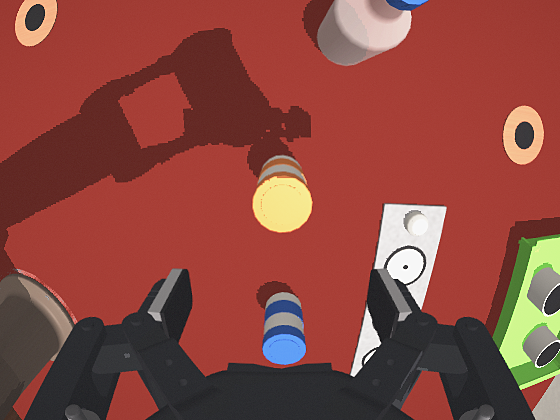

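The wrist view shows the orange pot's lid top overexposed at (282,204), the blue lid top at (284,348), and mark d at (405,266).

```bash
python3 - <<'E'
from h import *
s=arm.observe();p=(np.array(s["tool_pos"]),np.array(s["ee_rot"]).reshape(3,3))
print(onz("wrist",(282,204),.11,p),onz("wrist",(284,348),.09,p),onz("wrist",(405,266),.006,p))
E
```

```text
[0.45858898 0.26137049] [0.46151956 0.0775091 ] [0.62753822 0.13818079]
```

jog_arm:
  rows:
    - {"linear": [-0.002,0,0.03],"turn": 0}
    - {"linear": [-0.002,0,0.06],"turn": 0}
    - {"linear": [-0.002,0,0.09],"turn": 0}
    - {"linear": [-0.002,0,0.12],"turn": 0}
    - {"linear": [-0.002,0,0.145],"turn": 0}
    - {"linear": [-0.002,0,0.165],"turn": 0}
    - {"linear": [-0.002,0,0.175],"turn": 0}
    - {"linear": [-0.002,0,0.175],"turn": 0}
    - {"linear": [-0.002,0,0.175],"turn": 0}

```text
t: 2.05
tool_pos: [0.4579, 0.2646, 0.0569]
ee_rot: [[0.001, 1.0, 0.001], [1.0, -0.001, 0.0], [0.0, 0.001, -1.0]]
force: [1.2, 0.1, -0.3]
width: 0.998
finger_force: 0.0
```

jog_arm:
  rows:
    - {"linear": [0,0,0],"turn": 0}
    - {"linear": [0,0,0],"turn": 0}
    - {"linear": [0,0,0],"turn": 0}
    - {"linear": [0,0,0],"turn": 0}
    - {"linear": [0,0,0],"turn": 0}
    - {"linear": [0,0,0],"turn": 0}
    - {"linear": [0,0,0],"turn": 0}
    - {"linear": [0,0,0],"turn": 0}
    - {"linear": [0,0,0],"turn": 0}
    - {"linear": [0,0,0],"turn": 0}
  fingers: 0
  force: 25

```text
t: 3.05
tool_pos: [0.4582, 0.2656, 0.0576]
ee_rot: [[-0.0, 1.0, 0.002], [1.0, 0.0, 0.001], [0.001, 0.002, -1.0]]
force: [0.3, 0.8, 5.9]
width: 0.596
finger_force: 24.2
```

jog_arm:
  rows:
    - {"linear": [0,0,-0.01],"turn": 0}
    - {"linear": [0,0,-0.03],"turn": 0}
    - {"linear": [0,0,-0.055],"turn": 0}
    - {"linear": [0,0,-0.08],"turn": 0}
    - {"linear": [0,0,-0.105],"turn": 0}
    - {"linear": [0,0,-0.125],"turn": 0}
    - {"linear": [0,0,-0.13],"turn": 0}
    - {"linear": [0,0,-0.13],"turn": 0}
    - {"linear": [0,0,-0.13],"turn": 0}

```text
t: 3.95
tool_pos: [0.4559, 0.2645, 0.185]
ee_rot: [[-0.0, 1.0, -0.002], [1.0, 0.0, -0.001], [-0.001, -0.002, -1.0]]
force: [0.3, -0.1, -2.4]
width: 0.601
finger_force: 25.4
```

jog_arm:
  rows:
    - {"linear": [-0.01,0.005,0],"turn": 0}
    - {"linear": [-0.04,0.018,0],"turn": 0}
    - {"linear": [-0.08,0.034,0],"turn": 0}
    - {"linear": [-0.12,0.05,0],"turn": 0}
    - {"linear": [-0.16,0.066,0],"turn": 0}
    - {"linear": [-0.2,0.082,0],"turn": 0}
    - {"linear": [-0.24,0.098,0],"turn": 0}
    - {"linear": [-0.28,0.114,0],"turn": 0}
    - {"linear": [-0.32,0.13,0],"turn": 0}
    - {"linear": [-0.36,0.146,0],"turn": 0}
    - {"linear": [-0.382,0.155,0],"turn": 0}
    - {"linear": [-0.388,0.157,0],"turn": 0}

```text
t: 5.15
tool_pos: [0.614, -0.1268, 0.1847]
ee_rot: [[0.004, 1.0, -0.002], [1.0, -0.004, -0.001], [-0.001, -0.002, -1.0]]
force: [0.2, 1.2, -0.5]
width: 0.595
finger_force: 25.4
```

```bash
python3 w.py w2
```

```text
t 5.15 tcp [ 0.614  -0.1268  0.1847] w 0.595 F [ 0.2  1.2 -0.5] ff 25.4110050201416
orange [([232, 212, 98, 62, 1799], [0.6142, -0.14]), ([212, 269, 134, 101, 10656], [0.6122, -0.2268]), ([0, 316, 23, 34, 349], [0.263, -0.2963])]
blue [([106, 0, 43, 19, 366], [0.4945, 0.0393])]
yellow [([90, 272, 41, 47, 1161], [0.4247, -0.2399])]
pink [([92, 126, 60, 57, 2550], [0.4589, -0.0864])]
green [([477, 0, 40, 225, 1869], [0.8431, -0.0174]), ([539, 105, 21, 40, 258], [0.9404, -0.0368]), ([500, 189, 60, 27, 1203], [0.9296, -0.1432])]
```

View pics/w2.png

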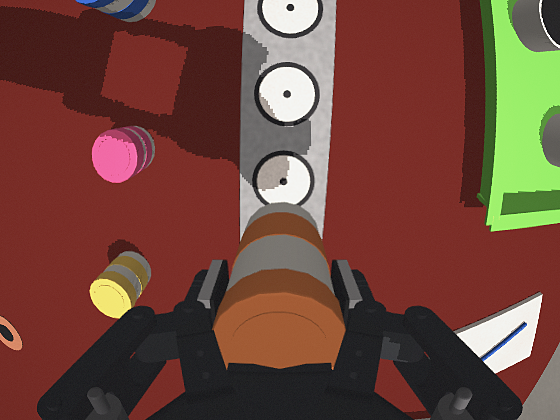

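Held upright. Mark dots at (283,181), (287,94) and (290,7).

```bash
python3 - <<'E'
from h import *
s=arm.observe();p=(np.array(s["tool_pos"]),np.array(s["ee_rot"]).reshape(3,3))
print(p[0]);[print(onz("wrist",q,.006,p)) for q in((283,181),(287,94),(290,7))]
# held pot: foot rim lateral extents ~ (244..320, ~215); lid (213..346) -> lid centre x
print(onz("wrist",(282,206),p[0][2]-.057+.0,p), onz("wrist",(280,340),p[0][2]-.057+.11,p))
E
```

```text
[ 0.61364068 -0.12598247  0.18468632]
[ 0.61598449 -0.12457105]
[ 0.61997613 -0.03668356]
[0.62316845 0.05223383]
[ 0.61430126 -0.1106555 ] [ 0.61301798 -0.12537504]
```

```bash
python3 - <<'E'
from h import *
im=cv2.imread("pics/w2.png")
h=cv2.cvtColor(im,cv2.COLOR_BGR2HSV)
print([(r,*im[r,281]) for r in range(196,316,3)])
p=(np.array([.614,-.1262,.1847]),np.array([[0,1,-.002],[1,0,-.001],[-.001,-.002,-1]]))
# inverse projection
c=arm.calibration("wrist");K=c["mtx"];M=c["mount"]
def proj(P):
    q=np.linalg.inv(M)@np.append(p[1].T@(np.array(P)-p[0]),1);th=np.arctan2(np.hypot(q[0],q[1]),q[2]);return K[0,0]*th*q[:2]/np.hypot(q[0],q[1])+K[:2,2]
for z,r in((0,.025),(.092,.026),(.11,.026)):
  for dy in (0,-.01): print(z,dy,proj([.614,-.1262+r+dy,.1277+z]).round(1))
E
```

```text
[(196, np.uint8(242), np.uint8(244), np.uint8(245)), (199, np.uint8(243), np.uint8(245), np.uint8(245)), (202, np.uint8(140), np.uint8(149), np.uint8(154)), (205, np.uint8(111), np.uint8(116), np.uint8(120)), (208, np.uint8(113), np.uint8(119), np.uint8(123)), (211, np.uint8(122), np.uint8(125), np.uint8(122)), (214, np.uint8(40), np.uint8(68), np.uint8(120)), (217, np.uint8(39), np.uint8(67), np.uint8(118)), (220, np.uint8(41), np.uint8(69), np.uint8(119)), (223, np.uint8(42), np.uint8(71), np.uint8(120)), (226, np.uint8(43), np.uint8(70), np.uint8(120)), (229, np.uint8(43), np.uint8(69), np.uint8(120)), (232, np.uint8(40), np.uint8(67), np.uint8(117)), (235, np.uint8(112), np.uint8(116), np.uint8(122)), (238, np.uint8(114), np.uint8(119), np.uint8(121)), (241, np.uint8(113), np.uint8(118), np.uint8(121)), (244, np.uint8(111), np.uint8(116), np.uint8(120)), (247, np.uint8(112), np.uint8(117), np.uint8(120)), (250, np.uint8(111), np.uint8(117), np.uint8(121)), (253, np.uint8(114), np.uint8(118), np.uint8(121)), (256, np.uint8(111), np.uint8(116), np.uint8(120)), (259, np.uint8(113), 
[... 368 characters left out ...]
 np.uint8(119)), (283, np.uint8(41), np.uint8(69), np.uint8(119)), (286, np.uint8(40), np.uint8(68), np.uint8(120)), (289, np.uint8(40), np.uint8(68), np.uint8(118)), (292, np.uint8(48), np.uint8(83), np.uint8(143)), (295, np.uint8(54), np.uint8(93), np.uint8(165)), (298, np.uint8(54), np.uint8(93), np.uint8(165)), (301, np.uint8(52), np.uint8(92), np.uint8(163)), (304, np.uint8(56), np.uint8(94), np.uint8(165)), (307, np.uint8(56), np.uint8(94), np.uint8(166)), (310, np.uint8(53), np.uint8(92), np.uint8(164)), (313, np.uint8(51), np.uint8(90), np.uint8(160))]
0 0 [281.1 191.7]
0 -0.01 [281.1 206.4]
0.092 0 [281.8 257.1]
0.092 -0.01 [281.7 279.8]
0.11 0 [282.  282.5]
0.11 -0.01 [281.9 307.1]
```

```bash
python3 - <<'E'
from h import *
im=arm.camera("scene");cv2.imwrite("pics/s2.png",cv2.resize(im[40:300,120:420],None,fx=2,fy=2)[:,:,::-1])
E
```

```text
(no output)
```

View pics/s2.png

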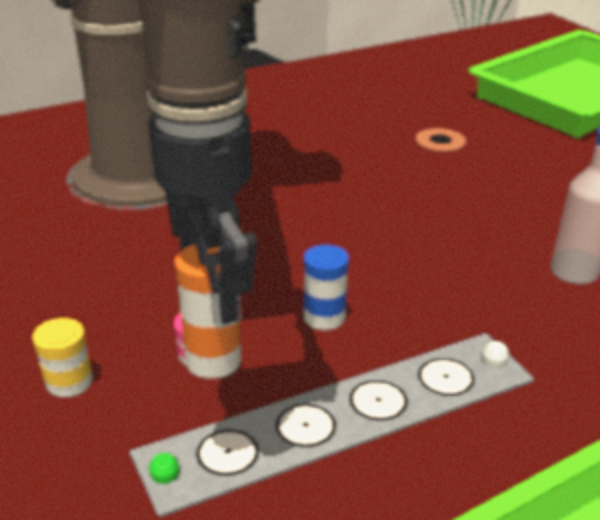

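Seen from the wrist, the pot sits about 5 mm toward -y of the TCP with a tilt of about 0.02 rad. I'll settle and correct for that.

```bash
cat > v.py <<'E'
# held-pot check: foot / lid rows at the pot's centre column, and mark dot
import sys
from w import *
M=arm.calibration("wrist")["mount"];K=arm.calibration("wrist")["mtx"]
def proj(P,p):
    q=np.linalg.inv(M)@np.append(p[1].T@(np.array(P)-p[0]),1);th=np.arctan2(np.hypot(q[0],q[1]),q[2]);return K[0,0]*th*q[:2]/np.hypot(q[0],q[1])+K[:2,2]
E
python3 - <<'E'
from v import *
for i in range(3):
    im,p=wrist("w3"+str(i))
g=im[170:310,281].astype(int); print([170+i for i in range(1,140) if abs(g[i]-g[i-1]).sum()>60])
E
```

```text
t 5.25 tcp [ 0.6131 -0.1242  0.1847] w 0.597 F [ 0.   0.2 -1.7] ff 25.40355920791626
t 5.3 tcp [ 0.6129 -0.1229  0.1849] w 0.591 F [ 0.1  0.2 -1.7] ff 25.404597222805023
t 5.35 tcp [ 0.6128 -0.1222  0.1851] w 0.593 F [-0.3 -0.3 -1.6] ff 25.404443442821503
[182, 183, 184, 186, 187, 188, 201, 202, 212, 234, 235, 269, 293]
```

jog_arm:
  rows:
    - {"linear": [0.003,0.003,0.02],"turn": 0}
    - {"linear": [0.003,0.003,0.045],"turn": 0}
    - {"linear": [0.003,0.003,0.07],"turn": 0}
    - {"linear": [0.003,0.003,0.09],"turn": 0}
    - {"linear": [0.003,0.003,0.105],"turn": 0}
    - {"linear": [0.003,0.003,0.112],"turn": 0}
    - {"linear": [0.003,0.003,0.115],"turn": 0}
    - {"linear": [0.003,0.003,0.118],"turn": 0}
    - {"linear": [0.003,0.003,0.12],"turn": 0}
    - {"linear": [0.003,0.003,0.121],"turn": 0}
    - {"linear": [0.003,0.003,0.121],"turn": 0}
    - {"linear": [0.003,0.003,0.121],"turn": 0}

```text
t: 6.6
tool_pos: [0.6173, -0.1202, 0.0657]
ee_rot: [[0.0, 1.0, 0.001], [1.0, -0.0, -0.0], [-0.0, 0.001, -1.0]]
force: [-0.0, 0.2, -2.2]
width: 0.599
finger_force: 25.4
```

jog_arm:
  rows:
    - {"linear": [0,0,0.001],"turn": 0}
    - {"linear": [0,0,0.002],"turn": 0}
    - {"linear": [0,0,0.002],"turn": 0}
    - {"linear": [0,0,0.002],"turn": 0}

```text
t: 7.0
tool_pos: [0.6173, -0.1202, 0.0637]
ee_rot: [[0.0, 1.0, 0.001], [1.0, -0.0, -0.0], [-0.0, 0.001, -1.0]]
force: [-0.5, 0.5, 1.5]
width: 0.597
finger_force: 25.4
```

Contact. I'll release and rise.

jog_arm:
  rows:
    - {"linear": [0,0,0],"turn": 0}
    - {"linear": [0,0,0],"turn": 0}
    - {"linear": [0,0,0],"turn": 0}
    - {"linear": [0,0,0],"turn": 0}
    - {"linear": [0,0,0],"turn": 0}
    - {"linear": [0,0,0],"turn": 0}
    - {"linear": [0,0,0],"turn": 0}
    - {"linear": [0,0,0],"turn": 0}
  fingers: 100

```text
t: 7.8
tool_pos: [0.617, -0.12, 0.0633]
ee_rot: [[-0.0, 1.0, -0.0], [1.0, 0.0, 0.0], [0.0, -0.0, -1.0]]
force: [0.5, -0.5, 0.6]
width: 0.999
finger_force: 0.0
```

jog_arm:
  rows:
    - {"linear": [0,0,-0.02],"turn": 0}
    - {"linear": [0,0,-0.05],"turn": 0}
    - {"linear": [0,0,-0.085],"turn": 0}
    - {"linear": [0,0,-0.12],"turn": 0}
    - {"linear": [0,0,-0.15],"turn": 0}
    - {"linear": [0,0,-0.17],"turn": 0}
    - {"linear": [0.02,-0.02,-0.17],"turn": 0}
    - {"linear": [0.06,-0.05,-0.17],"turn": 0}
    - {"linear": [0.1,-0.08,-0.17],"turn": 0}
    - {"linear": [0.14,-0.11,-0.17],"turn": 0}
    - {"linear": [0.17,-0.14,-0.17],"turn": 0}
    - {"linear": [0.19,-0.154,-0.17],"turn": 0}

```text
t: 9.0
tool_pos: [0.46, 0.0717, 0.2329]
ee_rot: [[-0.001, 1.0, -0.002], [1.0, 0.001, 0.0], [0.0, -0.002, -1.0]]
force: [0.2, -0.1, 0.1]
width: 0.995
finger_force: 0.0
```

jog_arm:
  rows:
    - {"linear": [0.005,0,0],"turn": 0}
    - {"linear": [0.005,0,0],"turn": 0}
    - {"linear": [0.005,0,0],"turn": 0}
    - {"linear": [0.005,0,0],"turn": 0}

```text
t: 9.4
tool_pos: [0.464, 0.0741, 0.2334]
ee_rot: [[0.001, 1.0, 0.0], [1.0, -0.001, -0.0], [-0.0, 0.0, -1.0]]
force: [-0.1, 0.3, 0.2]
width: 0.999
finger_force: 0.0
```

```bash
python3 - <<'E'
from v import *
im,p=wrist("w4")
for c in HUE: print(c,lid(im,p,c))
h=cv2.cvtColor(arm.camera("scene"),cv2.COLOR_RGB2HSV)
im=arm.camera("scene")
print([(b[0].tolist(),onz("scene",b[1],.107).round(4)) for b in blobs(colour(im,"orange"),100)])
for b in blobs((h[...,1]<60)&(h[...,2]>175),60):
    if 150<b[0][0]<400 and b[0][1]>200 and b[0][4]<800: print(b[0],onz("scene",b[0][:2]+b[0][2:4]/2-.5,.006))
E
```

```text
t 9.4 tcp [0.464  0.0741 0.2334] w 0.999 F [-0.1  0.3  0.2] ff 0.0
orange [([500, 0, 42, 31, 723], [0.7121, 0.2701])]
blue [([250, 152, 56, 65, 2616], [0.4614, 0.0767])]
yellow []
pink [([253, 277, 43, 47, 590], [0.4563, -0.0662])]
green [([504, 108, 48, 219, 2169], [0.8382, 0.0295]), ([519, 287, 41, 34, 812], [0.9395, -0.1512])]
[([442, 0, 118, 114, 8724], array([0.1293, 1.321 ])), ([328, 104, 25, 12, 213], array([0.2963, 0.3583])), ([38, 166, 36, 20, 436], array([ 0.2792, -0.3881])), ([216, 215, 30, 26, 603], array([ 0.6161, -0.1228])), ([442, 235, 42, 29, 751], array([0.8616, 0.2158])), ([219, 247, 27, 20, 307], array([ 0.6895, -0.1521]))]
[331 220  25  17 321] [0.62704014 0.1413163 ]
[297 231  25  18 351] [0.62276653 0.05330667]
[221 241  19  14 207] [ 0.56439637 -0.10807116]
[260 243  26  19 390] [ 0.61888695 -0.03508413]
[220 264  23  12 155] [ 0.62298405 -0.13203302]
[355 370  51  50 556] [ 0.96566281 -0.03774001]
```

View pics/w4.png

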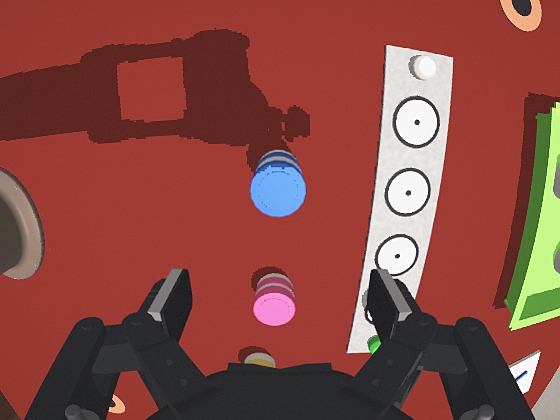

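Orange stands at (0.616,-0.123), on its mark. Blue's lid top is at (278,190) and pink's at (274,307). Marks b, c and d are at (397,256), (408,192) and (417,122).

```bash
python3 - <<'E'
from h import *
s=arm.observe();p=(np.array(s["tool_pos"]),np.array(s["ee_rot"]).reshape(3,3));print(p[0])
print(onz("wrist",(278,190),.09,p),onz("wrist",(274,307),.05,p),[onz("wrist",q,.006,p) for q in((397,256),(408,192),(417,122))])
E
```

```text
[0.46351395 0.07422271 0.23314463]
[0.46123376 0.07612753] [ 0.45562939 -0.08350787] [array([ 0.62008523, -0.03835149]), array([0.62330698, 0.05085459]), array([0.62739974, 0.13854894])]
```

jog_arm:
  rows:
    - {"linear": [0.002,-0.002,0.03],"turn": 0}
    - {"linear": [0.002,-0.002,0.06],"turn": 0}
    - {"linear": [0.002,-0.002,0.09],"turn": 0}
    - {"linear": [0.002,-0.002,0.12],"turn": 0}
    - {"linear": [0.002,-0.002,0.15],"turn": 0}
    - {"linear": [0.002,-0.002,0.175],"turn": 0}
    - {"linear": [0.002,-0.002,0.19],"turn": 0}
    - {"linear": [0.002,-0.002,0.195],"turn": 0}
    - {"linear": [0.002,-0.002,0.195],"turn": 0}
    - {"linear": [0.002,-0.002,0.195],"turn": 0}

```text
t: 10.55
tool_pos: [0.462, 0.0769, 0.039]
ee_rot: [[0.0, 1.0, 0.001], [1.0, -0.0, 0.0], [0.0, 0.001, -1.0]]
force: [-0.4, 0.3, -1.3]
width: 0.995
finger_force: 0.0
```

jog_arm:
  rows:
    - {"linear": [0,0,0],"turn": 0}
    - {"linear": [0,0,0],"turn": 0}
    - {"linear": [0,0,0],"turn": 0}
    - {"linear": [0,0,0],"turn": 0}
    - {"linear": [0,0,0],"turn": 0}
    - {"linear": [0,0,0],"turn": 0}
    - {"linear": [0,0,0],"turn": 0}
    - {"linear": [0,0,0],"turn": 0}
    - {"linear": [0,0,0],"turn": 0}
    - {"linear": [0,0,0],"turn": 0}
  fingers: 0
  force: 25

```text
t: 11.55
tool_pos: [0.4619, 0.0771, 0.0392]
ee_rot: [[-0.0, 1.0, 0.002], [1.0, 0.0, 0.0], [0.0, 0.002, -1.0]]
force: [-0.0, -0.4, 6.4]
width: 0.593
finger_force: 25.4
```

jog_arm:
  rows:
    - {"linear": [0,0,-0.01],"turn": 0}
    - {"linear": [0,0,-0.03],"turn": 0}
    - {"linear": [0,0,-0.055],"turn": 0}
    - {"linear": [0,0,-0.08],"turn": 0}
    - {"linear": [0,0,-0.095],"turn": 0}
    - {"linear": [0,0,-0.1],"turn": 0}
    - {"linear": [0,0,-0.1],"turn": 0}

```text
t: 12.25
tool_pos: [0.4612, 0.077, 0.1389]
ee_rot: [[-0.0, 1.0, 0.001], [1.0, 0.0, 0.0], [0.0, 0.001, -1.0]]
force: [0.5, 0.4, -1.3]
width: 0.598
finger_force: 26.5
```

jog_arm:
  rows:
    - {"linear": [-0.01,0.015,0],"turn": 0}
    - {"linear": [-0.03,0.04,0],"turn": 0}
    - {"linear": [-0.05,0.07,0],"turn": 0}
    - {"linear": [-0.07,0.1,0],"turn": 0}
    - {"linear": [-0.09,0.125,0],"turn": 0}
    - {"linear": [-0.105,0.146,0],"turn": 0}
    - {"linear": [-0.112,0.156,0],"turn": 0}
    - {"linear": [-0.113,0.157,0],"turn": 0}
    - {"linear": [-0.113,0.157,0],"turn": 0}
    - {"linear": [-0.113,0.157,0],"turn": 0}
    - {"linear": [-0.113,0.157,0],"turn": 0}

```text
t: 13.35
tool_pos: [0.617, -0.0352, 0.1381]
ee_rot: [[-0.001, 1.0, -0.001], [1.0, 0.001, 0.0], [0.0, -0.001, -1.0]]
force: [0.4, 0.4, -1.2]
width: 0.596
finger_force: 26.5
```

```bash
cat >> v.py <<'E'
def held(tag,H,tg):   # tg: TCP height at the grasp on the table
    im,p=wrist(tag);x,y,z=p[0];zf=z-tg
    g=im[100:330,281].astype(int)
    print("edges",[100+i for i in range(1,230) if abs(g[i]-g[i-1]).sum()>60])
    for q,r in((0,.025),(H-.018,.026),(H,.026)): print(q,[proj([x,y+r+d,zf+q],p)[1].round(0) for d in(.005,0,-.005,-.01)])
E
python3 -c "
from v import *
held('w5',.09,.0392)"
```

```text
t 13.35 tcp [ 0.617  -0.0352  0.1381] w 0.596 F [ 0.4  0.4 -1.2] ff 26.51566743850708
edges [127, 128, 129, 134, 135, 163, 164, 168, 169, 170, 195, 196, 201, 202, 205, 206, 214, 215, 236, 261, 262]
0 [np.float64(192.0), np.float64(200.0), np.float64(208.0), np.float64(216.0)]
0.072 [np.float64(242.0), np.float64(254.0), np.float64(266.0), np.float64(277.0)]
0.09 [np.float64(266.0), np.float64(279.0), np.float64(291.0), np.float64(303.0)]
```

View pics/w5.png

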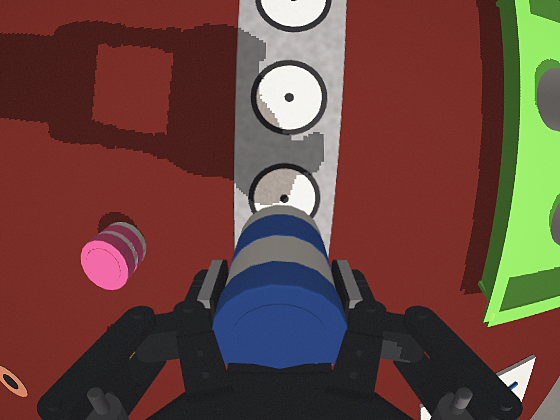

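Blue is held upright, about 3 mm off centre. Its mark b dot is at (285,198), so the alignment is good.

jog_arm:
  rows:
    - {"linear": [0.001,0.002,0.02],"turn": 0}
    - {"linear": [0.001,0.002,0.045],"turn": 0}
    - {"linear": [0.001,0.002,0.065],"turn": 0}
    - {"linear": [0.001,0.002,0.08],"turn": 0}
    - {"linear": [0.001,0.002,0.086],"turn": 0}
    - {"linear": [0.001,0.002,0.089],"turn": 0}
    - {"linear": [0.001,0.002,0.091],"turn": 0}
    - {"linear": [0.001,0.002,0.092],"turn": 0}
    - {"linear": [0.001,0.002,0.093],"turn": 0}
    - {"linear": [0.001,0.002,0.093],"turn": 0}
    - {"linear": [0.001,0.002,0.093],"turn": 0}

```text
t: 14.5
tool_pos: [0.6203, -0.0351, 0.0457]
ee_rot: [[0.0, 1.0, 0.001], [1.0, -0.0, -0.0], [-0.0, 0.001, -1.0]]
force: [0.6, -0.6, -1.3]
width: 0.598
finger_force: 26.5
```

jog_arm:
  rows:
    - {"linear": [0,0,0.001],"turn": 0}
    - {"linear": [0,0,0.0015],"turn": 0}
    - {"linear": [0,0,0.0015],"turn": 0}
    - {"linear": [0,0,0.0015],"turn": 0}

```text
t: 14.9
tool_pos: [0.6206, -0.0351, 0.0453]
ee_rot: [[-0.0, 1.0, 0.001], [1.0, 0.0, -0.0], [-0.0, 0.001, -1.0]]
force: [-0.7, 1.2, 5.6]
width: 0.598
finger_force: 26.6
```

jog_arm:
  rows:
    - {"linear": [0,0,0],"turn": 0}
    - {"linear": [0,0,0],"turn": 0}
    - {"linear": [0,0,0],"turn": 0}
    - {"linear": [0,0,0],"turn": 0}
    - {"linear": [0,0,0],"turn": 0}
    - {"linear": [0,0,0],"turn": 0}
    - {"linear": [0,0,0],"turn": 0}
    - {"linear": [0,0,0],"turn": 0}
  fingers: 100

```text
t: 15.7
tool_pos: [0.62, -0.035, 0.0437]
ee_rot: [[0.0, 1.0, -0.0], [1.0, -0.0, -0.0], [-0.0, -0.0, -1.0]]
force: [-0.2, 0.3, -0.8]
width: 1.006
finger_force: 0.0
```

jog_arm:
  rows:
    - {"linear": [0,0,-0.03],"turn": 0}
    - {"linear": [0,0,-0.07],"turn": 0}
    - {"linear": [0,0,-0.11],"turn": 0}
    - {"linear": [0,0,-0.15],"turn": 0}
    - {"linear": [0,0,-0.18],"turn": 0}
    - {"linear": [-0.01,-0.01,-0.19],"turn": 0}
    - {"linear": [-0.04,-0.04,-0.19],"turn": 0}
    - {"linear": [-0.075,-0.07,-0.19],"turn": 0}
    - {"linear": [-0.11,-0.105,-0.19],"turn": 0}
    - {"linear": [-0.145,-0.14,-0.19],"turn": 0}
    - {"linear": [-0.18,-0.175,-0.19],"turn": 0}
    - {"linear": [-0.198,-0.19,-0.19],"turn": 0}

```text
t: 16.9
tool_pos: [0.4252, -0.2344, 0.2318]
ee_rot: [[0.003, 1.0, -0.005], [1.0, -0.003, 0.001], [0.001, -0.005, -1.0]]
force: [-0.2, -0.0, 0.1]
width: 1.0
finger_force: 0.0
```

jog_arm:
  rows:
    - {"linear": [0,0,0],"turn": 0}
    - {"linear": [0,0,0],"turn": 0}
    - {"linear": [0,0,0],"turn": 0}
    - {"linear": [0,0,0],"turn": 0}

```text
t: 17.3
tool_pos: [0.4305, -0.2321, 0.2334]
ee_rot: [[-0.002, 1.0, -0.0], [1.0, 0.002, 0.001], [0.001, -0.0, -1.0]]
force: [-0.2, -0.3, -0.6]
width: 1.009
finger_force: 0.0
```

```bash
python3 - <<'E'
from v import *
im,p=wrist("w6")
h=cv2.cvtColor(im,cv2.COLOR_RGB2HSV)
for n,a,b in(("yellow",20,35),("pink",145,178)):
    m=(h[...,0]>=a)&(h[...,0]<=b)&(h[...,1]>60)&(h[...,2]>150)
    print(n,[(q[0].tolist(),onz("wrist",q[1],HUE[n][2],p).round(4)) for q in blobs(m,300)])
im=arm.camera("scene")
for c in("orange","blue"): print(c,[(q[0].tolist(),onz("scene",q[1],HUE[c][2]-.009).round(4)) for q in blobs(colour(im,c),150) if 200<q[0][0]<320])
E
```

```text
t 17.3 tcp [ 0.4305 -0.2321  0.2334] w 1.009 F [-0.2 -0.3 -0.6] ff 0.0
yellow [([466, 62, 42, 55, 961], array([ 0.644 , -0.1264])), ([255, 155, 53, 59, 2318], array([ 0.4305, -0.2314]))]
pink [([281, 16, 52, 53, 2126], array([ 0.4558, -0.0885]))]
orange [([216, 215, 30, 26, 606], array([ 0.6096, -0.1202])), ([219, 247, 27, 20, 307], array([ 0.6841, -0.15  ]))]
blue [([261, 212, 26, 22, 481], array([ 0.6123, -0.0306])), ([262, 241, 23, 13, 189], array([ 0.6752, -0.0654]))]
```

View pics/w6.png

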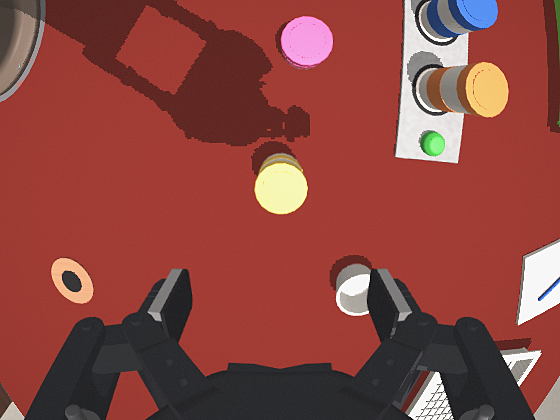

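```bash
python3 - <<'E'
from h import *
s=arm.observe();p=(np.array(s["tool_pos"]),np.array(s["ee_rot"]).reshape(3,3));print(p[0])
print(onz("wrist",(281,188),.07,p),onz("wrist",(306,41),.05,p),onz("wrist",(353,290),.04,p))
E
```

```text
[ 0.43055025 -0.2322479   0.23357112]
[ 0.43110896 -0.23399402] [ 0.45541934 -0.08831056] [ 0.52190715 -0.3732857 ]
```

Yellow's lid top at (281,188) puts it at (0.431,-0.234). The cup at (353,290) is well clear.

jog_arm:
  rows:
    - {"linear": [-0.002,0,0.03],"turn": 0}
    - {"linear": [-0.002,0,0.06],"turn": 0}
    - {"linear": [-0.002,0,0.09],"turn": 0}
    - {"linear": [-0.002,0,0.12],"turn": 0}
    - {"linear": [-0.002,0,0.15],"turn": 0}
    - {"linear": [-0.002,0,0.18],"turn": 0}
    - {"linear": [-0.002,0,0.2],"turn": 0}
    - {"linear": [-0.002,0,0.21],"turn": 0}
    - {"linear": [-0.002,0,0.213],"turn": 0}
    - {"linear": [-0.002,0,0.213],"turn": 0}
    - {"linear": [-0.002,0,0.213],"turn": 0}

```text
t: 18.5
tool_pos: [0.4312, -0.2356, 0.0219]
ee_rot: [[-0.0, 1.0, 0.002], [1.0, 0.0, -0.001], [-0.001, 0.002, -1.0]]
force: [0.4, 0.5, -0.5]
width: 0.999
finger_force: 0.0
```

jog_arm:
  rows:
    - {"linear": [0,0,0],"turn": 0}
    - {"linear": [0,0,0],"turn": 0}
    - {"linear": [0,0,0],"turn": 0}
    - {"linear": [0,0,0],"turn": 0}
    - {"linear": [0,0,0],"turn": 0}
    - {"linear": [0,0,0],"turn": 0}
    - {"linear": [0,0,0],"turn": 0}
    - {"linear": [0,0,0],"turn": 0}
    - {"linear": [0,0,0],"turn": 0}
    - {"linear": [0,0,0],"turn": 0}
  fingers: 0
  force: 25

```text
t: 19.5
tool_pos: [0.4307, -0.2355, 0.0216]
ee_rot: [[0.0, 1.0, 0.001], [1.0, -0.0, -0.001], [-0.001, 0.001, -1.0]]
force: [0.0, -0.1, 7.3]
width: 0.597
finger_force: 25.4
```

jog_arm:
  rows:
    - {"linear": [0,0,-0.01],"turn": 0}
    - {"linear": [0,0,-0.03],"turn": 0}
    - {"linear": [0,0,-0.06],"turn": 0}
    - {"linear": [0,0,-0.09],"turn": 0}
    - {"linear": [0,0,-0.115],"turn": 0}
    - {"linear": [0,0,-0.13],"turn": 0}
    - {"linear": [0,0,-0.13],"turn": 0}

```text
t: 20.2
tool_pos: [0.4316, -0.2361, 0.1535]
ee_rot: [[-0.0, 1.0, 0.005], [1.0, 0.0, -0.003], [-0.003, 0.005, -1.0]]
force: [0.7, -0.5, -0.7]
width: 0.601
finger_force: 26.3
```

jog_arm:
  rows:
    - {"linear": [0.012,0.008,0],"turn": 0}
    - {"linear": [0.042,0.028,0],"turn": 0}
    - {"linear": [0.075,0.05,0],"turn": 0}
    - {"linear": [0.11,0.073,0],"turn": 0}
    - {"linear": [0.145,0.097,0],"turn": 0}
    - {"linear": [0.18,0.12,0],"turn": 0}
    - {"linear": [0.215,0.143,0],"turn": 0}
    - {"linear": [0.25,0.166,0],"turn": 0}
    - {"linear": [0.275,0.184,0],"turn": 0}
    - {"linear": [0.286,0.191,0],"turn": 0}
    - {"linear": [0.288,0.192,0],"turn": 0}
    - {"linear": [0.288,0.192,0],"turn": 0}

```text
t: 21.4
tool_pos: [0.6206, 0.053, 0.1493]
ee_rot: [[-0.001, 1.0, -0.003], [1.0, 0.001, -0.001], [-0.001, -0.003, -1.0]]
force: [-1.0, -0.7, -1.1]
width: 0.597
finger_force: 26.3
```

jog_arm:
  rows:
    - {"linear": [0,0,0],"turn": 0}
    - {"linear": [0,0,0],"turn": 0}
    - {"linear": [0,0,0],"turn": 0}

```text
t: 21.7
tool_pos: [0.6216, 0.0519, 0.1509]
ee_rot: [[0.002, 1.0, -0.0], [1.0, -0.002, -0.0], [-0.0, -0.0, -1.0]]
force: [0.4, 0.0, -1.4]
width: 0.603
finger_force: 26.3
```

```bash
python3 -c "
from v import *
held('w7',.07,.0216)"
```

```text
t 21.7 tcp [0.6216 0.0519 0.1509] w 0.603 F [ 0.4  0.  -1.4] ff 26.34389966027811
edges [126, 127, 128, 130, 131, 132, 159, 160, 164, 165, 166, 186, 189, 190, 191, 197, 198, 211, 212, 219, 236, 238, 253, 276, 295, 296]
0 [np.float64(201.0), np.float64(210.0), np.float64(219.0), np.float64(227.0)]
0.052000000000000005 [np.float64(240.0), np.float64(252.0), np.float64(263.0), np.float64(274.0)]
0.07 [np.float64(262.0), np.float64(275.0), np.float64(288.0), np.float64(299.0)]
```

View pics/w7.png

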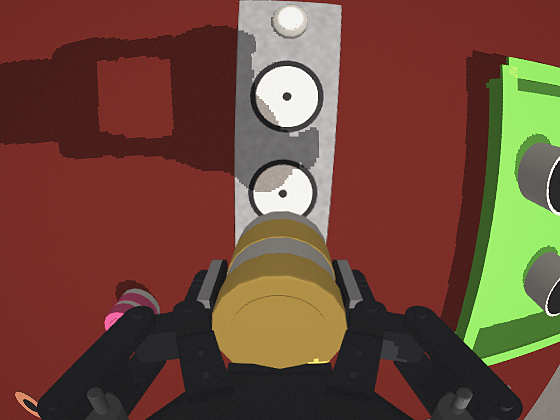

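Yellow is held upright and centred on the TCP, with mark c's dot at (283,193).

jog_arm:
  rows:
    - {"linear": [0,0.001,0.02],"turn": 0}
    - {"linear": [0,0.001,0.05],"turn": 0}
    - {"linear": [0,0.001,0.08],"turn": 0}
    - {"linear": [0,0.001,0.1],"turn": 0}
    - {"linear": [0,0.001,0.112],"turn": 0}
    - {"linear": [0,0.001,0.117],"turn": 0}
    - {"linear": [0,0.001,0.119],"turn": 0}
    - {"linear": [0,0.001,0.121],"turn": 0}
    - {"linear": [0,0.001,0.122],"turn": 0}
    - {"linear": [0,0.001,0.122],"turn": 0}
    - {"linear": [0,0.001,0.122],"turn": 0}

```text
t: 22.85
tool_pos: [0.6235, 0.053, 0.0295]
ee_rot: [[-0.0, 1.0, 0.001], [1.0, 0.0, 0.0], [0.0, 0.001, -1.0]]
force: [0.9, -0.1, -1.3]
width: 0.599
finger_force: 26.4
```

jog_arm:
  rows:
    - {"linear": [0,0,0.001],"turn": 0}
    - {"linear": [0,0,0.001],"turn": 0}
    - {"linear": [0,0,0.001],"turn": 0}

```text
t: 23.15
tool_pos: [0.623, 0.053, 0.0278]
ee_rot: [[-0.0, 1.0, 0.0], [1.0, 0.0, -0.0], [-0.0, 0.0, -1.0]]
force: [-0.3, -0.4, -0.2]
width: 0.596
finger_force: 26.3
```

jog_arm:
  rows:
    - {"linear": [0,0,0.001],"turn": 0}
    - {"linear": [0,0,0.001],"turn": 0}
    - {"linear": [0,0,0.001],"turn": 0}

```text
t: 23.45
tool_pos: [0.6232, 0.053, 0.0277]
ee_rot: [[-0.0, 1.0, -0.0], [1.0, 0.0, 0.0], [0.0, -0.0, -1.0]]
force: [-1.5, -0.0, 5.9]
width: 0.599
finger_force: 26.4
```

jog_arm:
  rows:
    - {"linear": [0,0,0],"turn": 0}
    - {"linear": [0,0,0],"turn": 0}
    - {"linear": [0,0,0],"turn": 0}
    - {"linear": [0,0,0],"turn": 0}
    - {"linear": [0,0,0],"turn": 0}
    - {"linear": [0,0,0],"turn": 0}
    - {"linear": [0,0,0],"turn": 0}
    - {"linear": [0,0,0],"turn": 0}
  fingers: 100

```text
t: 24.25
tool_pos: [0.623, 0.053, 0.0268]
ee_rot: [[-0.0, 1.0, 0.0], [1.0, 0.0, -0.0], [-0.0, 0.0, -1.0]]
force: [0.4, -0.1, -0.1]
width: 1.003
finger_force: 0.0
```

jog_arm:
  rows:
    - {"linear": [0,0,-0.03],"turn": 0}
    - {"linear": [0,0,-0.07],"turn": 0}
    - {"linear": [0,0,-0.11],"turn": 0}
    - {"linear": [0,0,-0.15],"turn": 0}
    - {"linear": [0,0,-0.18],"turn": 0}
    - {"linear": [-0.01,-0.012,-0.2],"turn": 0}
    - {"linear": [-0.03,-0.04,-0.205],"turn": 0}
    - {"linear": [-0.06,-0.07,-0.205],"turn": 0}
    - {"linear": [-0.09,-0.105,-0.205],"turn": 0}
    - {"linear": [-0.12,-0.14,-0.205],"turn": 0}
    - {"linear": [-0.137,-0.163,-0.205],"turn": 0}
    - {"linear": [-0.139,-0.167,-0.205],"turn": 0}

```text
t: 25.45
tool_pos: [0.4534, -0.0874, 0.2316]
ee_rot: [[0.003, 1.0, -0.001], [1.0, -0.003, -0.0], [-0.0, -0.001, -1.0]]
force: [0.4, 0.4, -0.2]
width: 0.997
finger_force: 0.0
```

jog_arm:
  rows:
    - {"linear": [0,0,0],"turn": 0}
    - {"linear": [0,0,0],"turn": 0}
    - {"linear": [0,0,0],"turn": 0}
    - {"linear": [0,0,0],"turn": 0}

```text
t: 25.85
tool_pos: [0.4568, -0.0854, 0.2317]
ee_rot: [[-0.001, 1.0, 0.0], [1.0, 0.001, 0.0], [0.0, 0.0, -1.0]]
force: [-0.7, -0.7, -0.2]
width: 1.0
finger_force: 0.0
```

```bash
python3 - <<'E'
from v import *
im,p=wrist("w8")
h=cv2.cvtColor(im,cv2.COLOR_RGB2HSV)
m=(h[...,0]>=145)&(h[...,0]<=178)&(h[...,1]>60)&(h[...,2]>170)
print([(q[0].tolist(),q[1].round(0),onz("wrist",q[1],.05,p).round(4)) for q in blobs(m,300)])
E
```

```text
t 25.85 tcp [ 0.4568 -0.0854  0.2317] w 1.0 F [-0.7 -0.7 -0.2] ff 0.0
[([255, 155, 50, 53, 2013], array([280., 182.]), array([ 0.456 , -0.0859]))]
```

View pics/w8.png

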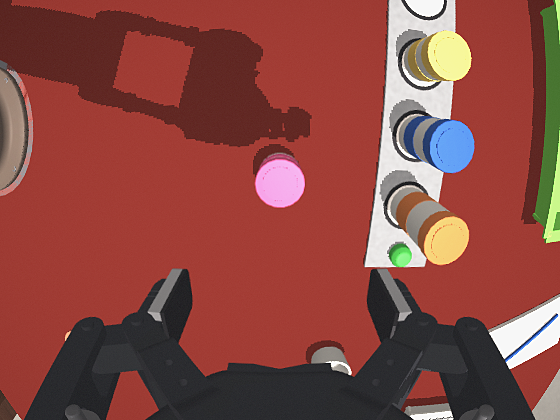

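Three pots are standing on their marks, and pink's lid is at (280,183). I'll pick it low on the body.

jog_arm:
  rows:
    - {"linear": [-0.001,0,0.03],"turn": 0}
    - {"linear": [-0.001,0,0.06],"turn": 0}
    - {"linear": [-0.001,0,0.09],"turn": 0}
    - {"linear": [-0.001,0,0.12],"turn": 0}
    - {"linear": [-0.001,0,0.15],"turn": 0}
    - {"linear": [-0.001,0,0.18],"turn": 0}
    - {"linear": [-0.001,0,0.205],"turn": 0}
    - {"linear": [-0.001,0,0.218],"turn": 0}
    - {"linear": [-0.001,0,0.224],"turn": 0}
    - {"linear": [-0.001,0,0.226],"turn": 0}
    - {"linear": [-0.001,0,0.226],"turn": 0}
    - {"linear": [-0.001,0,0.226],"turn": 0}

```text
t: 27.1
tool_pos: [0.4572, -0.0873, 0.0069]
ee_rot: [[-0.0, 1.0, 0.002], [1.0, 0.0, -0.001], [-0.001, 0.002, -1.0]]
force: [0.3, 0.3, -0.2]
width: 0.999
finger_force: 0.0
```

jog_arm:
  rows:
    - {"linear": [0,0,0],"turn": 0}
    - {"linear": [0,0,0],"turn": 0}
    - {"linear": [0,0,0],"turn": 0}
    - {"linear": [0,0,0],"turn": 0}
    - {"linear": [0,0,0],"turn": 0}
    - {"linear": [0,0,0],"turn": 0}
    - {"linear": [0,0,0],"turn": 0}
    - {"linear": [0,0,0],"turn": 0}
    - {"linear": [0,0,0],"turn": 0}
    - {"linear": [0,0,0],"turn": 0}
  fingers: 0
  force: 25

```text
t: 28.1
tool_pos: [0.4565, -0.0872, 0.0065]
ee_rot: [[0.0, 1.0, 0.001], [1.0, -0.0, -0.0], [-0.0, 0.001, -1.0]]
force: [-1.3, 0.2, 5.3]
width: 0.6
finger_force: 25.5
```

jog_arm:
  rows:
    - {"linear": [0,0,-0.01],"turn": 0}
    - {"linear": [0,0,-0.03],"turn": 0}
    - {"linear": [0,0,-0.06],"turn": 0}
    - {"linear": [0,0,-0.09],"turn": 0}
    - {"linear": [0,0,-0.115],"turn": 0}
    - {"linear": [0,0,-0.13],"turn": 0}
    - {"linear": [0,0,-0.13],"turn": 0}

```text
t: 28.8
tool_pos: [0.458, -0.0876, 0.1385]
ee_rot: [[0.0, 1.0, 0.006], [1.0, 0.0, -0.002], [-0.002, 0.006, -1.0]]
force: [0.6, -0.7, -1.3]
width: 0.601
finger_force: 26.4
```

jog_arm:
  rows:
    - {"linear": [0.012,0.009,0],"turn": 0}
    - {"linear": [0.035,0.026,0],"turn": 0}
    - {"linear": [0.065,0.049,0],"turn": 0}
    - {"linear": [0.095,0.071,0],"turn": 0}
    - {"linear": [0.125,0.094,0],"turn": 0}
    - {"linear": [0.155,0.116,0],"turn": 0}
    - {"linear": [0.185,0.139,0],"turn": 0}
    - {"linear": [0.21,0.157,0],"turn": 0}
    - {"linear": [0.224,0.168,0],"turn": 0}
    - {"linear": [0.227,0.17,0],"turn": 0}
    - {"linear": [0.227,0.17,0],"turn": 0}
    - {"linear": [0.227,0.17,0],"turn": 0}

```text
t: 30.0
tool_pos: [0.6246, 0.1395, 0.1344]
ee_rot: [[0.0, 1.0, -0.003], [1.0, -0.0, -0.001], [-0.001, -0.003, -1.0]]
force: [1.0, -0.3, -0.5]
width: 0.596
finger_force: 26.4
```

jog_arm:
  rows:
    - {"linear": [0,0,0],"turn": 0}
    - {"linear": [0,0,0],"turn": 0}
    - {"linear": [0,0,0],"turn": 0}

```text
t: 30.3
tool_pos: [0.6258, 0.1393, 0.136]
ee_rot: [[0.001, 1.0, 0.0], [1.0, -0.001, 0.0], [0.0, 0.0, -1.0]]
force: [-0.6, 0.5, -1.0]
width: 0.597
finger_force: 26.4
```

```bash
python3 -c "
from v import *
held('w9',.05,.0065)"
```

```text
t 30.3 tcp [0.6258 0.1393 0.136 ] w 0.597 F [-0.6  0.5 -1. ] ff 26.389517784118652
edges [102, 105, 106, 131, 162, 167, 168, 188, 191, 193, 194, 195, 201, 202, 223, 224, 229, 244, 250]
0 [np.float64(210.0), np.float64(220.0), np.float64(229.0), np.float64(238.0)]
0.032 [np.float64(235.0), np.float64(246.0), np.float64(257.0), np.float64(268.0)]
0.05 [np.float64(256.0), np.float64(268.0), np.float64(280.0), np.float64(292.0)]
```

View pics/w9.png

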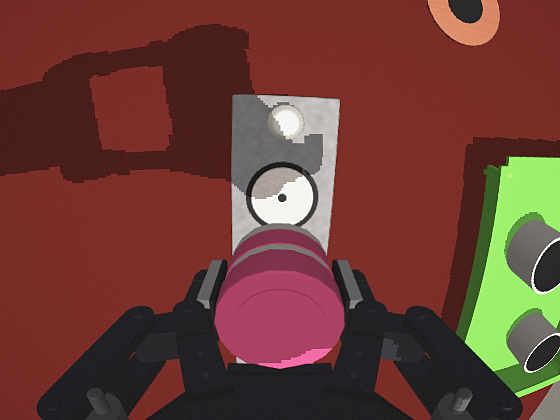

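Pink is held upright and mark d's dot is at (282,198). I'll shift +2 mm in y and lower it.

jog_arm:
  rows:
    - {"linear": [0.002,0.001,0.02],"turn": 0}
    - {"linear": [0.002,0.001,0.05],"turn": 0}
    - {"linear": [0.002,0.001,0.08],"turn": 0}
    - {"linear": [0.002,0.001,0.1],"turn": 0}
    - {"linear": [0.002,0.001,0.112],"turn": 0}
    - {"linear": [0.002,0.001,0.118],"turn": 0}
    - {"linear": [0.002,0.001,0.121],"turn": 0}
    - {"linear": [0.002,0.001,0.122],"turn": 0}
    - {"linear": [0.002,0.001,0.122],"turn": 0}
    - {"linear": [0.002,0.001,0.122],"turn": 0}

```text
t: 31.35
tool_pos: [0.6279, 0.1421, 0.0149]
ee_rot: [[-0.0, 1.0, 0.002], [1.0, 0.0, 0.0], [0.0, 0.002, -1.0]]
force: [0.2, 0.8, -0.3]
width: 0.6
finger_force: 26.4
```

jog_arm:
  rows:
    - {"linear": [0,0,0.001],"turn": 0}
    - {"linear": [0,0,0.001],"turn": 0}
    - {"linear": [0,0,0.001],"turn": 0}

```text
t: 31.65
tool_pos: [0.6271, 0.142, 0.0129]
ee_rot: [[-0.0, 1.0, 0.0], [1.0, 0.0, 0.0], [0.0, 0.0, -1.0]]
force: [0.2, -0.2, -0.7]
width: 0.601
finger_force: 26.4
```

jog_arm:
  rows:
    - {"linear": [0,0,0.001],"turn": 0}
    - {"linear": [0,0,0.001],"turn": 0}
    - {"linear": [0,0,0.001],"turn": 0}

```text
t: 31.95
tool_pos: [0.6272, 0.142, 0.0126]
ee_rot: [[-0.0, 1.0, 0.0], [1.0, 0.0, 0.0], [0.0, 0.0, -1.0]]
force: [-2.5, -1.1, 4.4]
width: 0.598
finger_force: 26.5
```

jog_arm:
  rows:
    - {"linear": [0,0,0],"turn": 0}
    - {"linear": [0,0,0],"turn": 0}
    - {"linear": [0,0,0],"turn": 0}
    - {"linear": [0,0,0],"turn": 0}
    - {"linear": [0,0,0],"turn": 0}
    - {"linear": [0,0,0],"turn": 0}
    - {"linear": [0,0,0],"turn": 0}
    - {"linear": [0,0,0],"turn": 0}
  fingers: 100

```text
t: 32.75
tool_pos: [0.627, 0.142, 0.0118]
ee_rot: [[-0.0, 1.0, 0.0], [1.0, 0.0, 0.0], [0.0, 0.0, -1.0]]
force: [-0.8, -0.2, 0.3]
width: 1.003
finger_force: 0.0
```

jog_arm:
  rows:
    - {"linear": [0,0,-0.03],"turn": 0}
    - {"linear": [0,0,-0.07],"turn": 0}
    - {"linear": [0,0,-0.11],"turn": 0}
    - {"linear": [0,0,-0.15],"turn": 0}
    - {"linear": [0,0,-0.19],"turn": 0}
    - {"linear": [-0.02,-0.02,-0.22],"turn": 0}
    - {"linear": [-0.06,-0.05,-0.24],"turn": 0}
    - {"linear": [-0.09,-0.08,-0.24],"turn": 0}
    - {"linear": [-0.12,-0.11,-0.24],"turn": 0}
    - {"linear": [-0.15,-0.15,-0.24],"turn": 0}
    - {"linear": [-0.17,-0.18,-0.24],"turn": 0}
    - {"linear": [-0.17,-0.18,-0.24],"turn": 0}

```text
t: 33.95
tool_pos: [0.4431, -0.0296, 0.2512]
ee_rot: [[0.003, 1.0, -0.003], [1.0, -0.003, -0.001], [-0.001, -0.003, -1.0]]
force: [0.3, 0.9, 0.2]
width: 0.998
finger_force: 0.0
```

jog_arm:
  rows:
    - {"linear": [0,0,0],"turn": 0}
    - {"linear": [0,0,0],"turn": 0}
    - {"linear": [0,0,0],"turn": 0}
    - {"linear": [0,0,0],"turn": 0}

```text
t: 34.35
tool_pos: [0.4478, -0.0275, 0.2518]
ee_rot: [[-0.001, 1.0, 0.0], [1.0, 0.001, 0.0], [0.0, 0.0, -1.0]]
force: [0.9, 0.4, 0.7]
width: 0.999
finger_force: 0.0
```

```bash
python3 - <<'E'
from v import *
im=arm.camera("scene");cv2.imwrite("pics/s9.png",cv2.resize(im[130:310,160:410],None,fx=3,fy=3,interpolation=cv2.INTER_CUBIC)[:,:,::-1])
print(arm.observe()["t"])
im2=arm.camera("side")
mk={"orange":(.6157,-.124),"blue":(.6193,-.036),"yellow":(.623,.0525),"pink":(.627,.140)}
for n,i in(("scene",im),("side",im2)):
  for c in mk:
    qs=[(onz(n,q[1],HUE[c][2]-.003),q[0][4]) for q in blobs(colour(i,c),60)]
    b=min(qs,key=lambda a:np.hypot(*(a[0]-mk[c])));print(n,c,(1e3*(b[0]-mk[c])).round(1),b[1])
E
```

```text
34.4
scene orange [-0.5  1.2] 619
scene blue [-1.  2.] 480
scene yellow [-2.2  4.4] 405
scene pink [-3.7  5. ] 428
side orange [2.8 2.7] 208
side blue [ 3.  -0.6] 220
side yellow [2.8 0.9] 293
side pink [1.3 3. ] 365
```

View pics/s9.png

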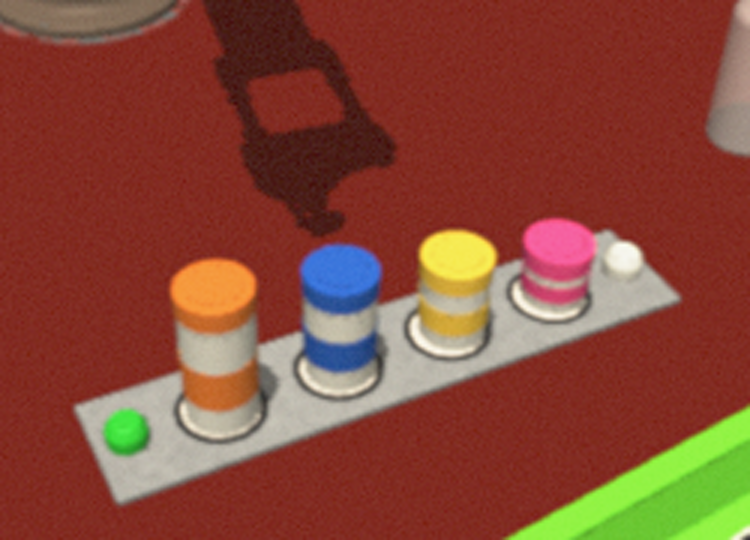

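All four pots stand inside their rings, in order from the green peg, within about 5 mm of centre. Handing in.

```bash
python3 -c "
from plant import arm
print(arm.finish_job())"
```

```text
the job is handed in; nothing more can be done
None
```

The job is handed in: orange, blue, yellow and pink stand upright and released on the marks in that order from the green peg, each within about 5 mm of centre by camera, and the bottle and cup were not touched; the hand-in returned no verdict.

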